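Pour turned handle blanks onto the grooved drying rack

ROBOT

A 6-joint arm with a two-finger parallel gripper is mounted at the origin on the work surface. World frame = base frame: x ahead of the robot, y to its left, z up, the work surface at z = 0. Lengths are in mm, angles in rad, forces in N, time in s.
With the tool pointing down it reaches from about 275 to 825 mm from the base axis. Payload 5.2 kg.
Tool frame: the origin (TCP) lies at the very end of the fingers, on their centre line; the grasp point (between the pads) lies 19 mm behind it; z points along the fingers, y is the line along which they close (so a half turn about z gives the same grasp; the last joint's range is limited). The gripper opens to 93 mm and grips with 3 to 60 N. Pads are 15 mm wide; open, the fingers measure 128 mm over their backs; the gripper's body (75 mm by 188 mm) begins 65 mm behind the grasp point.
Start: joints at [1.096, 0.259, 1.535, -0, 1.348, -0.203], TCP at [147.634, 529.82, 185.153] pointing down, gripper open.
Joint ranges: [-3.14, 3.14], [-0.91, 2.08], [0.19, 2.58], [-1.22, 4.36], [0.22, 2.71], [-3.12, 3.12]. Speed limits (rad/s): [2.57, 2.57, 3.14, 3.14, 3.14, 3.14].

INTERFACE

Orientations are given as [roll, pitch, yaw] about the fixed x, y, z axes, in that order (R = Rz(yaw) Ry(pitch) Rx(roll)).
In Python, from bench import robot gives the robot as it stands. The module is installed in compiled form; this text tells all that it offers. Calls block until the motion is done:
- robot.move_ptp(position, orientation): joint-space move of the TCP to a pose.
- robot.move_linear(position, ori=None, speed=150, f_stop=None): straight line of the TCP; ori=None keeps the orientation; speed is the mean speed in mm/s. With f_stop (N) it stops when the force on the tool has changed by that much, and returns True; else False.
- robot.move_j(angles): joint-space move.
- robot.move_gripper(opening): opening from 0.0 (shut) to 1.0 (fully open); the grip force is fixed at half the most; returns when the fingers have stopped.
- robot.sleep(seconds).
- robot.inverse_kinematics(position, orientation): joint angles nearest the present ones, or None.
- robot.get_image(name): name is "side" or "top" or "wrist"; returns a dict with "img" (480x640x3 uint8, blue, green, red), "fovy" (degrees; the focal length in pixels is half the picture's height over the tangent of half this angle, whatever the lens; pixels are square), "cx", "cy" (the principal point, pixels), "k1" (the pictures are not rectified: a ray, as slopes to the right and down, at radius r is drawn at 1 + k1 r^2 times it, then the intrinsics apply), "eye" and "orientation" of the camera in the world. Camera axes: x right, y down, z forward; pixel columns grow to the right and rows downward; lengths in mm; the calibration is good to about 2 mm. A picture is of the moment at which its call begins. There is no depth.
A pose or a line that the arm cannot do raises robot.MotionError and nothing moves.
- robot.hand_in(): hands the job in; it is judged then, once.
Readings, each from a call of its own:
- robot.current_t(): time.
- robot.current_qpos(): joint angles.
- robot.current_joint_vel(): joint speeds.
- robot.current_joint_efforts(): joint torques, N m.
- robot.current_tcp_pos(): TCP position.
- robot.current_eef_rot(): TCP orientation.
- robot.current_contact_force(): force on the tool from outside, world axes, zero at the start.
- robot.current_ft_torque(): the same for the moment, N m.
- robot.current_gripper_width(): opening from 0.0 (shut) to 1.0 (fully open).
- robot.current_finger_force(): force on a finger pad.
Only numpy, scipy, OpenCV 4.12 (cv2) and the standard library are available. Lean on these libraries where they do the work, as an engineer would, in place of code of your own. Each camera call takes 0.05 s, during which the arm holds its last target. There are 200 camera calls.

TASK

Lift the small pouring tray with the three turned blanks straight out of the larger tray it is nested in, leaving the larger tray on the bench where it is. Tip it, mouth close above the rack's high end, so that the blanks roll down the sloping rack and every one settles in a groove of its own (nudge on any that stops short), then stand the empty tray upright and flat on the free bench. Keep the jar, the chuck and the wooden disc where they are.

Things in the scene. Friction and masses are not known exactly. Their poses are not given: they have to be found in the camera images.
- pan: Small aluminium pouring tray holding the blanks, 130 (x) x 136 mm (y), walls 5 mm thick, 36 mm high at back (+x) and sides, floor 4 mm. Mouth at -x: no wall, only a lip rising at 19 degrees; tipped mouth-down 35 degrees it empties. 0.2 kg, filled 0.35 kg. Origin: centre of the underside, z up. At the start nested in lower, turned the same way
- pan_grip (a point): Tray's grip: dark-wood plate on the middle of the back wall, 12 mm thick, 50 mm wide, leaning back 0.42 rad (24 degrees) away from the mouth; its top is 97 mm above the tray's underside. This point lies inside it, 24 mm below its top edge, 79.6 mm behind (+x) and 73.8 mm above the tray's origin. z: up along the plate, x: square to the plate, y: tray y
- pan_mouth (a point): Middle of the upper edge of the mouth lip: 64 mm in front (-x) of the tray's origin and 10 mm above its underside. Axes as the tray's
- lower: Larger, low steel tray, loose on the bench (0.35 kg), in which the pouring tray is nested with 3 to 4 mm play all round. Outside 147 mm (x) x 153 mm (y), floor 4 mm, walls 5 mm thick and 30 mm high, front (-x) wall 20 mm. No handle. Origin: centre of its underside, z up
- rack: Wooden drying rack fixed to the bench, 210 (x) x 168 mm (y), sloping 0.33 rad (19 degrees) down to its -x end: flat apron at the high end, then four grooves across the slope, stop at the low end 26 mm above the bed. Side fences 148 mm apart inside, 24 mm above the bed, from the low end to x = +50 mm of bed. Origin: on the bench under the bed's middle, 78 mm below it
- bed (a point): Middle of the bed, on the plane of apron and rib tops. x runs uphill along the slope, y along the grooves, z square to the bed. Four grooves 31 mm wide, 148 long, 24 deep, centred at x = -79.5, -44.5, -9.5, +25.5 mm; apron from x = +41 to +105. A blank in a groove has its centre at z = -12 mm, its top flush; later ones roll on over it. Blanks poured fast may pile up or wedge
- blank0: Turned maple handle blank, a plain round rod 24 mm in diameter and 120 mm long (along its x), 36 g; three alike. Origin: its centre. At the start the three lie side by side in the pouring tray, along the tray's y
- blank1: Turned maple handle blank, a plain round rod 24 mm in diameter and 120 mm long (along its x), 36 g; three alike. Origin: its centre. At the start the three lie side by side in the pouring tray, along the tray's y
- blank2: Turned maple handle blank, a plain round rod 24 mm in diameter and 120 mm long (along its x), 36 g; three alike. Origin: its centre. At the start the three lie side by side in the pouring tray, along the tray's y
- finish: Bystander: glass jar, 60 mm wide, 110 mm high, 0.4 kg. Origin: centre of its underside
- chuck: Bystander: steel lathe chuck standing on its back, 90 mm wide, 68 mm high, 0.9 kg. Origin: centre of its underside
- bowl_blank: Bystander: wooden disc, 110 mm wide, 45 mm high, 0.3 kg, beyond the trays. Origin: centre of its underside
Things that resemble listed ones, but are neither listed nor needed, are in the scene too. Leave any pink look-alike of the blank2 alone.

How it is judged:
By the outcome, as a careful person would: the job done as asked, in the order asked, and still so for the second after the job is handed in, with the robot touching nothing.
It also fails if it takes over 58 s, if anything falls off the work surface, if the arm or the gripper's body presses on something with over 40 N, if the wrist force passes 120 N, or if a joint passes its speed limit or range.

## Working session

There is one attempt and no reset: what is moved stays moved. The work goes in short steps, each a Python script; the robot and the scene stay as the last script left them, time stands still between calls to the robot, and variables do not carry over. Pictures are saved under pics/ and viewed, at most 10 in all, crops included, and the job is handed in when it is done.

```bash
mkdir -p pics
cat > h.py <<'E'
from bench import robot
import numpy as np, cv2
from scipy.spatial.transform import Rotation as R
def rot(o): return R.from_euler('xyz',o).as_matrix()
def cam(name):
    d=robot.get_image(name); d['f']=240/np.tan(np.radians(d['fovy'])/2); d['Rm']=rot(d['orientation']); return d
def ray(d,u,v):
    a=np.array([(u-d['cx'])/d['f'],(v-d['cy'])/d['f']]); s=a.copy()
    for _ in range(20): s=a/(1+d['k1']*(s@s))
    return d['Rm']@np.array([s[0],s[1],1])
def onz(d,u,v,z):
    r=ray(d,u,v); e=np.array(d['eye']); return e+r*(z-e[2])/r[2]
def proj(d,p):
    c=d['Rm'].T@(np.array(p)-d['eye']); s=c[:2]/c[2]; s=s*(1+d['k1']*(s@s)); return s*d['f']+[d['cx'],d['cy']]
E
python3 - <<'E'
from h import *
for n in ['top','side']:
    d=cam(n); cv2.imwrite(f'pics/{n}0.png',d['img']); print(n,d['eye'],d['orientation'],d['f'],d['cx'],d['cy'],d['k1'])
E
```

```text
top [ 304.22289792   22.55821563 1656.66233167] [-2.97442802e+00  4.70620010e-04 -1.55065412e+00] 598.4769549612719 313.2760415196539 234.76516536769543 -0.053167684288802176
side [ 274.99572416 -702.42608238  934.45916961] [-2.41963223  0.00741434 -0.38088382] 499.7768985717921 319.34322217415024 254.33282338625855 -0.10926420700546177
```

View pics/top0.png

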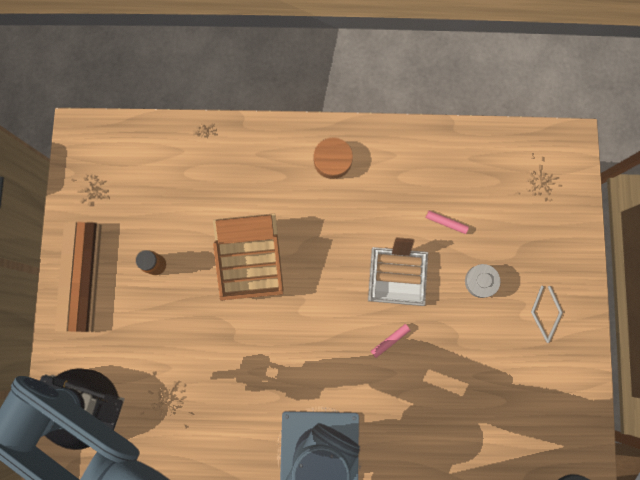

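View pics/side0.png

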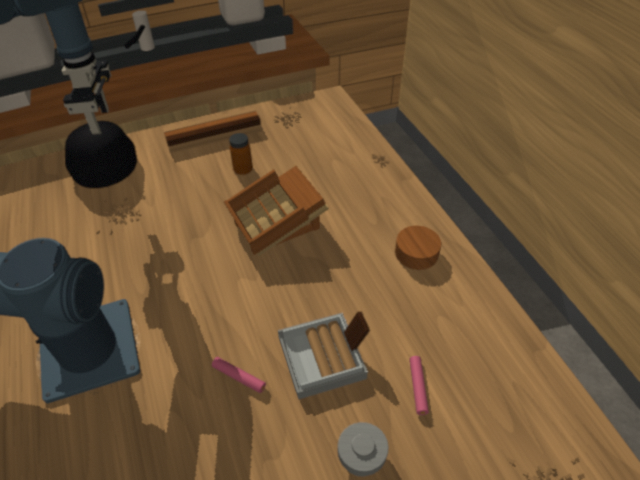

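Top view: rack around (248,257) with its high end up (+x), trays around (399,276) with the grip at (403,246). The jar is at (150,262), the chuck at (483,280) and the disc at (333,157). Pink decoys are at (447,221) and (391,339). Next I enlarge the rack and tray.

Run:
```python
from h import *
a=cv2.imread('pics/top0.png')
b=np.hstack([cv2.resize(a[205:305,200:300],None,fx=4,fy=4,interpolation=cv2.INTER_CUBIC),cv2.resize(a[230:310,355:435],None,fx=5,fy=5,interpolation=cv2.INTER_CUBIC)])
cv2.imwrite('pics/crop0.png',b)
```

```text
(no output)
```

View pics/crop0.png

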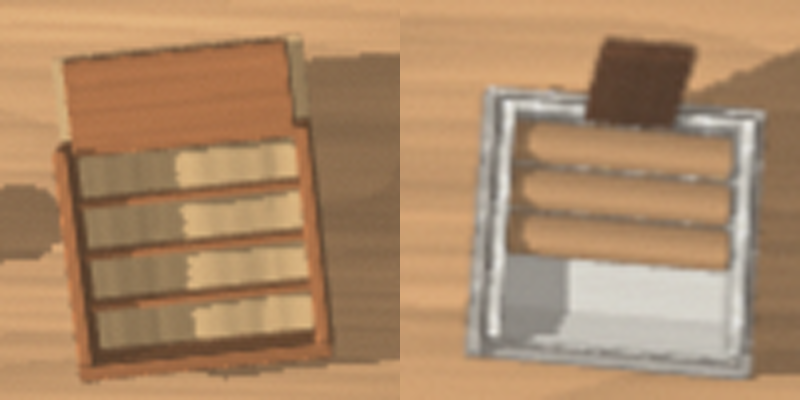

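Run:
```python
from h import *
d=cam('top')
def L(u,v): return 200+(u+.5)/4-.5,205+(v+.5)/4-.5
def T(u,v): return 355+(u-400+.5)/5-.5,230+(v+.5)/5-.5
def s(n,p,q,z):
    P=onz(d,*p,z);Q=onz(d,*q,z);w=P-Q; print(n,P.round(1),Q.round(1),'mid',((P+Q)/2).round(1),'len',np.linalg.norm(w).round(1),'ang',np.degrees(np.arctan2(w[1],w[0])).round(1))
s('apron hi',L(64,60),L(290,38),112)
s('stop lo',L(82,378),L(328,352),64)
s('fence hi',L(65,147),L(305,122),78+16+23)
s('back',T(488,89),T(763,112),30)
s('front',T(470,355),T(750,375),20)
s('left',T(488,89),T(470,355),26)
s('right',T(763,112),T(750,375),26)
s('grip',T(607,38),T(696,45),101)
for n,p,z in [('jar',(147,260),110),('chuck',(484,280),68),('disc',(333,157),45)]: print(n,onz(d,*p,z).round())
w=cam('wrist'); print(w['eye'],w['orientation'],w['f'],robot.current_eef_rot(),robot.current_tcp_pos(),robot.current_t())
```

```text
apron hi [600.1 286.4 112. ] [617.7 138.  112. ] mid [608.9 212.2 112. ] len 149.4 ang 96.8
stop lo [394.6 272.6  64. ] [415.3 109.7  64. ] mid [405.  191.1  64. ] len 164.2 ang 97.2
fence hi [541.4 282.1 117. ] [561.  126.1 117. ] mid [551.2 204.1 117. ] len 157.3 ang 97.2
back [ 546.7 -133.7   30. ] [ 536.9 -285.1   30. ] mid [ 541.8 -209.4   30. ] len 151.7 ang 86.3
front [ 401.4 -125.5   20. ] [ 393.4 -278.5   20. ] mid [ 397.4 -202.    20. ] len 153.1 ang 87.0
left [ 547.3 -134.1   26. ] [ 401. -125.   26.] mid [ 474.2 -129.6   26. ] len 146.5 ang -3.6
right [ 537.5 -285.9   26. ] [ 393.  -277.4   26. ] mid [ 465.2 -281.6   26. ] len 144.7 ang -3.4
grip [ 564.5 -189.6  101. ] [ 561.7 -236.7  101. ] mid [ 563.1 -213.1  101. ] len 47.1 ang 86.6
jar [490. 462. 110.]
chuck [ 459. -430.   68.]
disc [798. -22.  45.]
[ 83.63717526 546.74010068 382.94085412] [2.89465495e+00 5.39461424e-04 1.29767060e+00] 346.0716252521041 [-3.14054017e+00 -2.04072514e-04  2.86973728e+00] [147.50424919 529.50231832 184.65094259] 0.2
```

```bash
cat >> h.py <<'E'
PAN=np.array([469.,-207,4]); PYAW=-0.061
BED=np.array([511.,202,78]); BYAW=0.118
FLIP=1
def panR(yaw,th): return R.from_euler('xyz',[0,-th,yaw]).as_matrix()   # th>0: mouth down
def tcp(pos,yaw,th=0.,back=0.,flip=None):
    """TCP pose for the pan origin at pos; back = retreat along the plate"""
    f=flip or FLIP; Rp=panR(yaw,th); G=Rp@R.from_euler('y',.42).as_matrix()
    T=np.column_stack([np.cross(f*G[:,0],-G[:,2]),f*G[:,0],-G[:,2]])
    p=np.array(pos)+Rp@[79.6,0,73.8]+G[:,2]*(back-19)
    return p,R.from_matrix(T).as_euler('xyz')
def bedpt(x,y,z):
    return BED+R.from_euler('xyz',[0,-.33,BYAW]).as_matrix()@[x,y,z]
def pour(th,m): return m-panR(BYAW,th)@[-64,0,10]   # pan origin with mouth at m
E
python3 - <<'E'
from h import *
m=bedpt(88,0,14); print(m)
for f in (1,-1):
    for n,a in [('pre',(PAN,PYAW,0,90)),('g',(PAN,PYAW,0,0)),('lift',(PAN+[0,0,120],PYAW)),('pour-',(pour(-.1,m+[0,0,50]),BYAW,-.1)),('p0',(pour(0,m),BYAW,0)),('p.3',(pour(.3,m),BYAW,.3)),('p.65',(pour(.65,m),BYAW,.65)),('p.75',(pour(.75,m),BYAW,.75)),('place',([470,-10,0],0.))]:
        q=robot.inverse_kinematics(*tcp(*a,flip=f)); print(f,n,tcp(*a,flip=f)[0].round(),None if q is None else np.round(q,2))
E
```

```text
[589.16774473 211.26684437 119.76037931]
1 pre [ 577. -214.  143.] [-0.44  0.72  0.99 -0.16  1.83 -0.39]
1 g [ 541. -211.   60.] [-0.46  0.71  1.2  -0.16  1.62 -0.37]
1 lift [ 541. -211.  180.] [-0.46  0.63  1.06 -0.16  1.84 -0.41]
1 pour- [728. 228. 202.] None
1 p0 [724. 227. 166.] None
1 p.3 [704. 225. 204.] [0.16 0.71 0.77 0.   1.77 0.04]
1 p.65 [669. 221. 239.] [ 0.17  0.35  1.3  -0.01  1.26  0.05]
1 p.75 [656. 219. 246.] [ 0.17  0.26  1.43 -0.02  1.12  0.06]
1 place [542. -10.  56.] [-0.17  0.66  1.31 -0.07  1.58 -0.16]
-1 pre [ 577. -214.  143.] [-0.44  0.72  0.99 -0.16  1.83  2.76]
-1 g [ 541. -211.   60.] [-0.46  0.71  1.2  -0.16  1.62  2.77]
-1 lift [ 541. -211.  180.] [-0.46  0.63  1.06 -0.16  1.84  2.73]
-1 pour- [728. 228. 202.] None
-1 p0 [724. 227. 166.] None
-1 p.3 [704. 225. 204.] [ 0.16  0.71  0.77  0.    1.77 -3.1 ]
-1 p.65 [669. 221. 239.] [ 0.17  0.35  1.3  -0.01  1.26 -3.09]
-1 p.75 [656. 219. 246.] [ 0.17  0.26  1.43 -0.02  1.12 -3.08]
-1 place [542. -10.  56.] [-0.17  0.66  1.31 -0.07  1.58  2.98]
```

Run:
```python
from h import *
robot.move_ptp(*tcp(PAN,PYAW,0,120))
w=cam('wrist'); cv2.imwrite('pics/w1.png',w['img'])
G=R.from_euler('xyz',[0,.42,PYAW]).as_matrix()
c0=PAN+R.from_euler('z',PYAW).as_matrix()@[79.6,0,73.8]
for s in [(x,y) for x in(-6,6) for y in(-25,25)]: print(s,proj(w,c0+G@[s[0],s[1],24]).round(1))
print(robot.current_t(),robot.current_tcp_pos(),w['eye'])
```

```text
(-6, -25) [314.2 261.2]
(-6, 25) [313.8 202.1]
(6, -25) [328.5 261.2]
(6, 25) [328.7 202.1]
3.325 [ 589.88023775 -213.28748093  170.2835027 ] [ 676.10172453 -151.74805166  351.39678192]
```

View pics/w1.png

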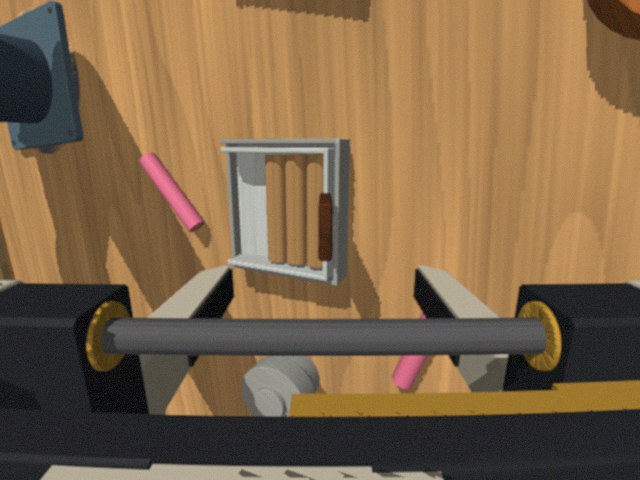

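Wrist view: the grip plate spans about (318–333, 193–261), roughly 4 px right of the prediction, so I measure it with a mask.

Run:
```python
from h import *
w=cam('wrist'); hsv=cv2.cvtColor(w['img'],cv2.COLOR_BGR2HSV)
m=((hsv[...,2]<110)&(hsv[...,1]>120)&((hsv[...,0]<12)|(hsv[...,0]>170))).astype(np.uint8)
m[:185]=0;m[270:]=0;m[:,:305]=0;m[:,345:]=0
v,u=np.nonzero(m); print(len(u),u.min(),u.max(),v.min(),v.max())
for r in range(190,266,6):
    q=np.nonzero(m[r])[0]; print(r,q.min() if len(q) else 0,q.max() if len(q) else 0,end=' | ')
G=R.from_euler('xyz',[0,.42,PYAW]).as_matrix()
c0=PAN+R.from_euler('z',PYAW).as_matrix()@[79.6,0,73.8]
print()
for z in (24,-40):
  for x in(-6,6):
    for y in(-25,25): print((x,y,z),proj(w,c0+G@[x,y,z]).round(1))
```

```text
384 319 331 194 259
190 0 0 | 196 321 328 | 202 320 329 | 208 323 330 | 214 320 329 | 220 322 331 | 226 320 329 | 232 319 329 | 238 319 330 | 244 320 330 | 250 319 330 | 256 320 327 | 262 0 0 | 
(-6, -25, 24) [314.2 261.1]
(-6, 25, 24) [313.8 202. ]
(6, -25, 24) [328.5 261.1]
(6, 25, 24) [328.7 202. ]
(-6, -25, -40) [315.7 241.1]
(-6, 25, -40) [315.5 192. ]
(6, -25, -40) [327.5 241.1]
(6, 25, -40) [327.7 192. ]
```

```bash
sed -i 's/PAN=np.array(.*; PYAW/PAN=np.array([471.5,-207,4]); PYAW/' h.py
python3 - <<'E'
from h import *
print(robot.move_linear(*tcp(PAN,PYAW,0,0),speed=120,f_stop=8))
robot.move_gripper(0.3); print(robot.current_contact_force())
robot.move_gripper(0.0); print(robot.current_contact_force(),robot.current_gripper_width()*93,robot.current_finger_force())
p,o=tcp(PAN,PYAW)
robot.move_linear(p+[0,0,20],o,speed=40); print(robot.current_contact_force())
robot.move_linear(p+[0,0,130],o,speed=120); print(robot.current_contact_force(),robot.current_ft_torque(),robot.current_t())
a=cam('top');b=cam('side')
print(proj(a,[471,-207,134]),proj(b,[471,-207,134]))
cv2.imwrite('pics/lift.png',np.hstack([cv2.resize(a['img'][210:320,340:450],(400,400)),cv2.resize(b['img'][260:420,220:380],(400,400))]))
E
```

```text
False
[-0.08179084 -0.52284715  0.1109801 ]
[-0.44554362 -0.04371221  0.80234879] 11.555519328075766 29.995656609535217
[-1.38336063  0.15375776 -3.62537465]
[ 0.00813521 -0.32065657 -2.89373239] [-0.1197029  -0.51688649  0.00472878] 7.7833
[404.61597809 271.31616478] [321.29182217 321.92384696]
```

View pics/lift.png

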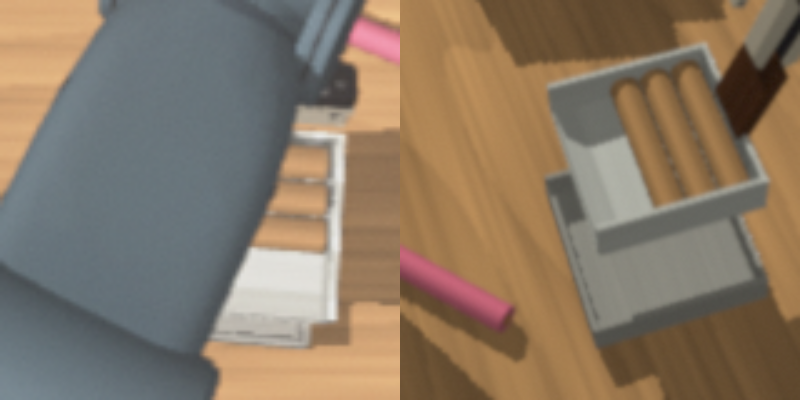

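The lift is clean: three blanks are in the pan and the lower tray stayed put. Next I check the reach for the pour.

Run:
```python
from h import *
for x in (10,40,60,75,88):
    for up in (14,40,60):
        ok=[t for t in np.arange(-.1,.7,.05) if robot.inverse_kinematics(*tcp(pour(t,bedpt(x,0,up)),BYAW,t)) is not None]
        print(x,up,round(min(ok),2),round(max(ok),2))
```

```text
10 14 -0.1 0.65
10 40 -0.1 0.65
10 60 -0.1 0.65
40 14 -0.1 0.65
40 40 -0.1 0.65
40 60 -0.1 0.65
60 14 -0.05 0.65
60 40 -0.05 0.65
60 60 -0.05 0.65
75 14 0.0 0.65
75 40 0.0 0.65
75 60 0.05 0.65
88 14 0.05 0.65
88 40 0.05 0.65
88 60 0.05 0.65
```

Run:
```python
from h import *
def go(x,up,t,sp): robot.move_linear(*tcp(pour(t,bedpt(x,0,up)),BYAW,t),speed=sp)
p,o=tcp(PAN+[0,0,130],PYAW,-.08); robot.move_linear(p,o,speed=80)
go(40,85,-.08,180); print(robot.current_t())
go(76,45,.03,50); robot.sleep(.4)
go(76,40,.08,40); go(76,30,.14,40); go(76,20,.2,40)
print(robot.current_t(),robot.current_contact_force())
b=cam('side'); M=bedpt(76,0,20)
for y in(-68,0,68): print('mouth',y,proj(b,M+panR(BYAW,.2)@[0,y,0]).round(1))
for c in [(105,74,0),(105,-74,0),(50,84,24),(50,-84,24),(-105,-84,26)]: print('bed',c,proj(b,bedpt(*c)).round(1))
cv2.imwrite('pics/pour1.png',cv2.resize(b['img'][120:270,200:400],(800,600),interpolation=cv2.INTER_CUBIC))
```

```text
10.7583
12.95 [ 0.1174283   0.38880214 -3.15408011]
mouth -68 [310.6 197.4]
mouth 0 [297.8 181.4]
mouth 68 [285.9 166.4]
bed (105, 74, 0) [296.8 164.1]
bed (105, -74, 0) [324.1 197.2]
bed (50, 84, 24) [274.3 167.5]
bed (50, -84, 24) [304.2 206.4]
bed (-105, -84, 26) [249.6 242.1]
```

View pics/pour1.png

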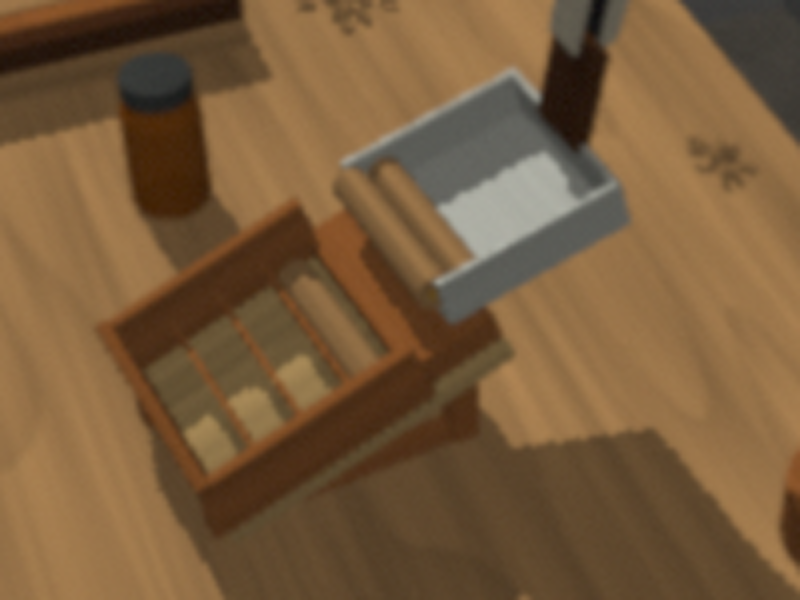

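One blank is already in the top groove and two wait at the lip, so I carry on slowly and watch the weight.

Run:
```python
from h import *
def go(x,up,t,sp): robot.move_linear(*tcp(pour(t,bedpt(x,0,up)),BYAW,t),speed=sp)
def w(): return np.mean([(robot.sleep(.03),robot.current_contact_force()[2])[1] for _ in range(5)])
w0=w();print(w0); t=.2
for k in range(8):
    t+=.025; go(76,max(14,20-2*k),t,30); robot.sleep(.15); x=w(); print(round(t,3),x.round(2),robot.current_t())
    if x>w0+.25: break
robot.sleep(.3)
b=cam('side'); cv2.imwrite('pics/pour2.png',cv2.resize(b['img'][120:270,200:400],(800,600),interpolation=cv2.INTER_CUBIC))
```

```text
-1.8526108971532316
0.225 -2.2 13.75
0.25 -1.7 14.3167
0.275 -1.69 14.8833
0.3 0.17 15.45
```

View pics/pour2.png

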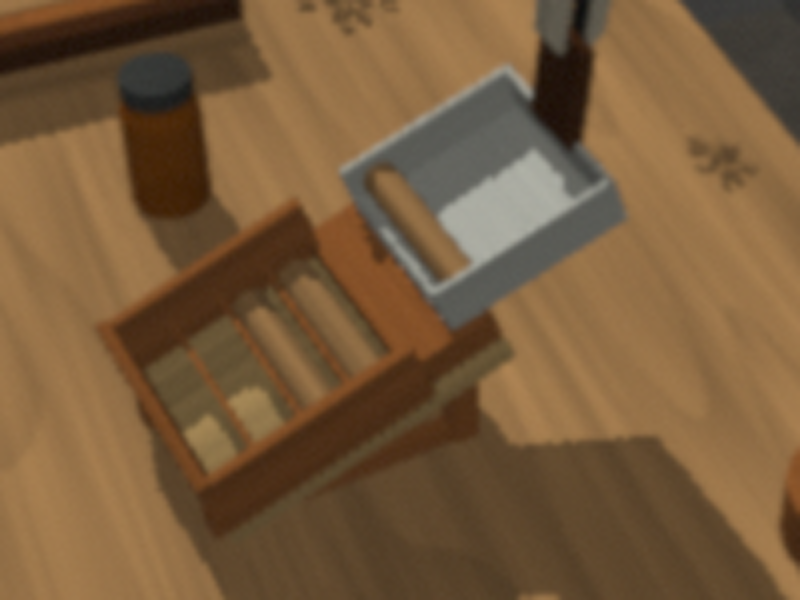

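The second blank is in groove two. The force suggests the pan is brushing the apron, so I raise it a little and pour the last one.

Run:
```python
from h import *
def go(x,up,t,sp): robot.move_linear(*tcp(pour(t,bedpt(x,0,up)),BYAW,t),speed=sp)
go(76,21,.3,40); print(robot.current_contact_force())
for t in (.34,.38,.42,.46,.5,.55,.61,.65):
    go(76,21,t,40); robot.sleep(.25); b=cam('side')
    f=robot.current_contact_force(); print(t,f.round(2),robot.current_t())
    # blank colour inside pan, seen from the side camera
    if f[2]>-2.2 and t>.37: break
robot.sleep(.3); b=cam('side'); cv2.imwrite('pics/pour3.png',cv2.resize(b['img'][120:270,200:400],(800,600),interpolation=cv2.INTER_CUBIC))
```

```text
[ 0.48102849 -0.38766717 -1.84295696]
0.34 [ 0.18  0.11 -2.21] 16.7167
0.38 [ 0.47  0.   -1.69] 17.3083
```

View pics/pour3.png

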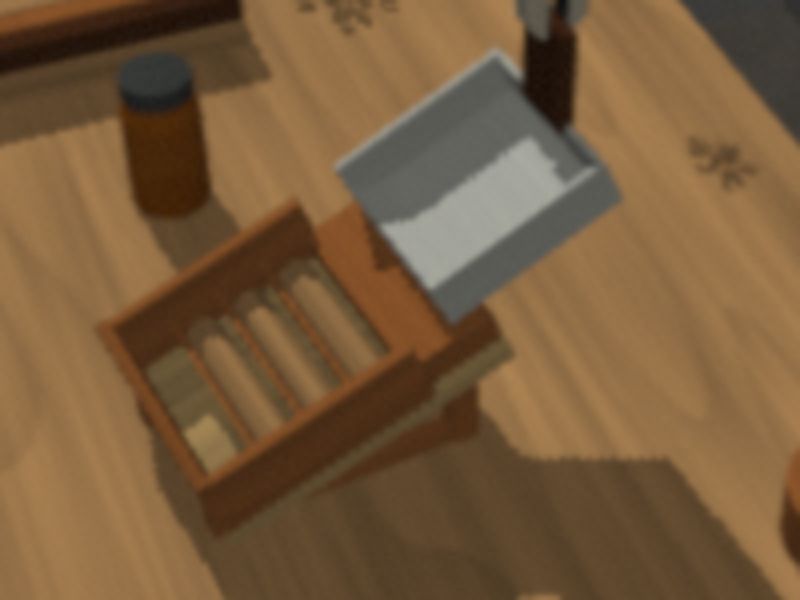

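All three blanks sit in separate grooves. Now I stand the empty tray on the free bench.

Run:
```python
from h import *
def go(x,up,t,sp): robot.move_linear(*tcp(pour(t,bedpt(x,0,up)),BYAW,t),speed=sp)
go(76,60,.35,100); go(30,100,0.,120)
P=np.array([465.,-10,0])
robot.move_linear(*tcp(P+[0,0,150],0.),speed=150)
robot.move_linear(*tcp(P+[0,0,12],0.),speed=120); print(robot.current_t(),robot.current_contact_force())
hit=robot.move_linear(*tcp(P+[0,0,-5],0.),speed=12,f_stop=2.5)
print(hit,robot.current_tcp_pos()-tcp(P,0.)[0],robot.current_contact_force(),robot.current_ft_torque(),robot.current_t())
b=cam('side'); cv2.imwrite('pics/place.png',cv2.resize(b['img'][170:370,200:440],(720,600),interpolation=cv2.INTER_CUBIC))
```

```text
21.7833 [ 0.80860916  0.03516444 -1.79394123]
True [0.06536843 0.01249079 0.86586153] [ 1.30715114 -0.22196046  0.73373175] [-0.05306819 -0.11849598 -0.01256458] 22.6833
```

View pics/place.png

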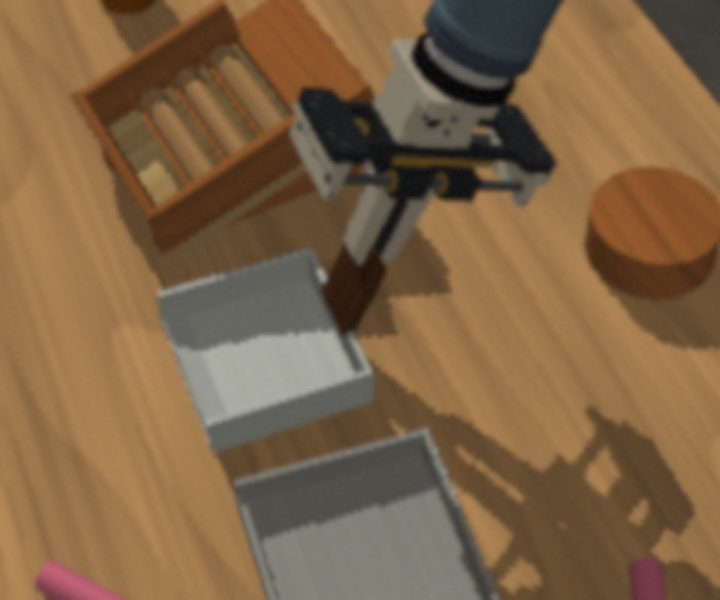

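Run:
```python
from h import *
P=np.array([465.,-10,0])
robot.move_linear(*tcp(P+[0,0,0.2],0.),speed=5,f_stop=6); print(robot.current_contact_force())
robot.move_gripper(0.45); print(robot.current_contact_force())
robot.move_linear(*tcp(P,0.,0,130),speed=100)
robot.move_ptp([350,-10,350],[np.pi,0,np.pi/2]) if robot.inverse_kinematics([350,-10,350],[np.pi,0,np.pi/2]) is not None else print('no')
robot.sleep(.3); print(robot.current_t(),robot.current_tcp_pos())
b=cam('side');a=cam('top')
cv2.imwrite('pics/end.png',np.hstack([cv2.resize(b['img'][130:450,130:450],(400,400)),cv2.resize(a['img'][130:350,130:520],(400,226))[:].copy() if 0 else cv2.copyMakeBorder(cv2.resize(a['img'][130:350,130:520],(400,226)),0,174,0,0,cv2.BORDER_CONSTANT)]))
```

```text
[2.76539003 0.41190825 2.68666368]
[-0.47395644  0.69214288 -0.11642044]
26.6417 [350.51360068 -10.11860578 349.38577615]
```

View pics/end.png

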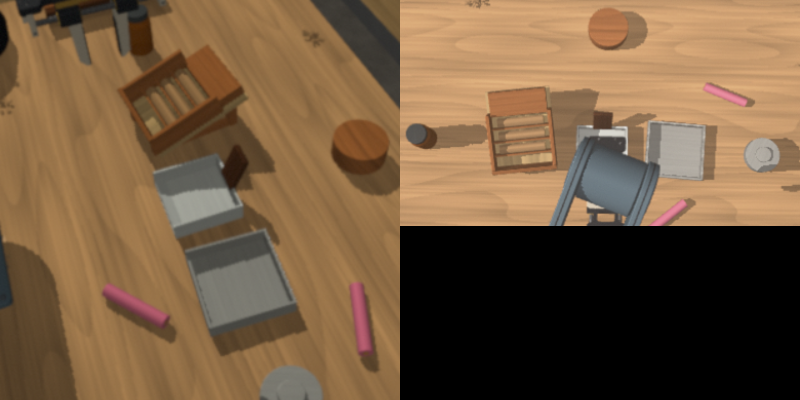

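The final view shows three blanks in three grooves, the tray flat on the bench, and everything else where it was.

```bash
python3 -c "
from h import *
print(robot.hand_in())"
```

```text
the job is handed in; nothing more can be done
None
```

The job is handed in at about 27 s: the three blanks each sit in a groove of their own, the empty pouring tray stands flat on the free bench, and the larger tray, jar, chuck and disc show no visible movement in the final pictures.

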